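# Set the roof-panel die home in the hand press

## Robot

A 6-joint arm with a two-finger parallel gripper is mounted at the origin on the work surface. World frame = base frame: x ahead of the robot, y to its left, z up, the work surface at z = 0. Lengths are in m, angles in rad, forces in N, time in s.
With the tool pointing down it reaches from about 0.225 to 0.875 m from the base axis. Payload 3.4 kg.
Tool frame: the origin (TCP) lies midway between the tips of the shut fingers; the grasp point (between the pads) lies behind it (manip.grip_point_offset is the z of the grasp point in the tool frame, in m); z points along the fingers, x is the direction in which the jaws open and shut, and the axes are right-handed (so a half turn about z gives the same grasp; the last joint's range is limited). The gripper opens to 85 mm and grips with 20 to 120 N. Pads are 22 mm wide; open, the fingers measure 114 mm over their backs; the gripper's body (76 mm by 85 mm) begins 54 mm behind the grasp point. The pads swing forward as they close: fully open they stand 13 mm farther back than shut.
Start: joints at [1.092, 0.276, 1.505, -0, 1.361, -0.121], TCP at [0.201, 0.539, 0.231] pointing down, gripper open.
Joint ranges: [-2.89, 2.89], [-0.75, 2.08], [0.22, 2.7], [-1.18, 4.32], [0.11, 2.71], [-2.7, 2.7]. Speed limits (rad/s): [2.57, 2.57, 3.14, 3.14, 3.14, 3.14].

## Interface

Orientations are given as a unit quaternion [w, x, y, z].
In Python, from rig import manip, eyes, recognise, regions_of, mark_of gives the robot as it stands.
- The arm moves only by the shell command python3 -m inch 'ROWS' [FORCE]. ROWS is JSON, a list of rows, each a list of 5 numbers: the gripper command: -1 is shut, 1 is fully open, values between are in proportion, then the shift along the tool's x, y, z in mm, then the turn about the tool's z in degrees. A call has 1 to 20 rows; each row shifts and turns the pose as measured when the row begins, along the tool's axes as they then stand; what a row does not reach is not made up. A row lasts 1/12 s, in which the tool goes at most 41.7 mm and 7.16 degrees, less where a joint would pass 70% of its speed; a pose out of reach is approached as far as the arm can. A call with a gripper value outside its range is refused whole. The fingers move at their own pace and stop on an object; FORCE is the grip in N (left out, the last holds). Time passes only in rows, so rows that do not move let the fingers close. It gives the time, the measured TCP pose, the force and the opening at its end, in the units of the state.
- manip.get_state(): the state, without advancing time (a new reading comes with each control period).
- eyes.get_image(name): name is "scene" or "top" or "wrist"; returns a dict with "frame" (420x560x3 uint8, red, green, blue), "K" (3x3 intrinsics, pixels), "rvec" (rotation vector, rad) and "tvec" (3), from world to camera coordinates, as OpenCV has them; the wrist camera has in their place "mount" (4x4, takes a point from camera to tool coordinates, whose origin is the TCP and whose axes are the tool frame's). Camera axes: x right, y down, z forward; pixel columns grow to the right and rows downward; lengths in m; the calibration is good to about 2 mm. A picture is of the moment at which its call begins: read the wrist's pose just before it. There is no depth.
- manip.sign_off(): hands the job in, once; it reports no verdict.
Trained networks look in a picture, given as the dict that the camera call returned (one of the last four; its "shot" number tells which), for a name from the list of things; names that differ only in an ending like _2 or _b are one class to them, and where a whole thing is asked for, a point or a joint stands for the part that bears it (a point fixed in the world has none). Each returns a list of dicts, best first, with "confidence" (0 to 1); they miss things now and then, are a little off and sometimes report something else, mostly with a low value. They report only what shows in the picture. A call takes as long as a camera call.
- recognise(picture, target): "bbox" ([left, top, width, height] in pixels, round what is visible of it).
- regions_of(picture, target): "mask" (420x560 bool, what is visible of it) and "bbox" ([left, top, width, height] in pixels, round what is visible of it).
- mark_of(picture, target): "point" ([row, column] in pixels: a listed point, or the origin of a listed thing).
The state is a dict: "clock": time; "qpos": joint angles; "qd": joint speeds; "effort": joint torques, N m; "position": TCP position; "ee_rot": TCP orientation; "contact_force": force on the tool from outside, world axes, zero at the start; "moment": the same for the moment, N m; "width": finger opening in m.
Only numpy, scipy, OpenCV 4.12 (cv2) and the standard library are available. Lean on these libraries where they do the work, as an engineer would, in place of code of your own. Each camera call takes 0.05 s, during which the arm holds its last target.

## Task

The head of the hand press is swung aside, and the round forming die stands proud of its seat, turned out of register. With a fingertip, push the die round by its upright post until the notch in its rim lines up with the locating pin in the seat, then press down on its face until it is fully home, flat on the seat with the pin in the notch. Only push, and gently: do not grip the die or lift it out, and leave the models and the rail cutter around the press where they are.

Things in the scene. Friction and masses are not known exactly. Their poses are not given: they have to be found in the camera images.
- press: Small cast-aluminium hand press, fixed. Origin on the bench top under the seat centre; +x towards its locating pin, +y towards its column. Base 172 mm across. Bolster 132 mm in diameter, its flat top (the seat) 50 mm above the bench. Column 40 mm thick, 265 mm high, 175 mm from the seat centre along +y (socket 72 mm, 73 mm high); the head, up to 320 mm high, is swung to its far +x +y side.
- seat (a point): Centre of the flat seat, 50 mm above the bench, on the axis about which the die turns; axes as the press.
- pin (a point): Top centre of the locating pin: a plain steel dowel of 10 mm diameter that stands 7 mm above the seat, 50 mm from the seat centre (under the die's rim line, half of it showing outside the rim, with a short scribed line on the bolster beside it).
- die: Round steel die, 100 mm in diameter, 14 mm thick, 0.85 kg. Origin: centre of its underside; z up, +x towards the rim notch, -x towards the post. A shank below it in a bore centres it (0.8 mm play). It starts 8 mm above the seat, 1 mm over the pin, on the ejector ring, and turns either way against light friction (2 to 6 N at the post), stopping where it is left. Home: underside level with the seat.
- notch (a point): Middle of the notch's open mouth at the rim, on the level of the die's underside, 50 mm from the die's axis. The notch is 16 mm wide, 8.5 mm deep towards the axis and runs through the full thickness, so the 10 mm pin has 3 mm on each side.
- post (a point): Top centre of the turning post: a plain upright steel cylinder of 10 mm diameter that stands 18 mm above the die's top, 40 mm from the die's axis, opposite the notch.
- face (a point): Centre of the die's ribbed forming face, the place to press: a 52 mm square of low ribs whose tops are 2.5 mm above the die's flat top and 16.5 mm above its underside. Rigid once home: 8 to 10 N is enough to seat the die, over 30 N is too hard.
- ejector (a joint): Stiff ring (71 mm outside diameter) that carries the die, value in m: 0 raised (8 mm above the seat, as at the start), 0.008 level with the seat. No spring: it yields to a push of 4 to 7 N on the die and stays where it is pushed, unless the pin under the die's rim blocks the die.
- chapel: Grey styrene chapel kit without its roof, 145 x 100 mm on its base, gables 95 mm and bellcote 114 mm high; origin at the centre of its underside, x along its length. Loose, to be left alone.
- postbox: Red plastic model post box, round, 35 mm in diameter, 84 mm high; origin at the centre of its underside. Loose, to be left alone.
- lamp: Brass model gas lamp with a foot of 42 mm diameter, 123 mm high; origin at the centre of its underside. Loose, to be left alone.
- cutter: Black iron rail cutter lying flat, about 140 mm long, 15 mm high; origin under its pivot, jaws 34 mm along +x, handles 110 mm along -x. Loose, to be left alone.

How it is judged:
On the way, in this order (a step that is already met when the one before it is completed fails the run):
1. the die is turned until its notch stands over the pin (horizontal distance between notch and pin below 0.005 m), for 0.05 s.
2. the die is pressed home on its seat (z of die in the frame of seat below 0.002 m and horizontal distance between notch and pin below 0.005 m), for 0.2 s.
At the end, for the whole second after the job is handed in: The die lies at rest flat on its seat (underside within 2 mm of the seat, tilt under 0.04 rad, centred within 3 mm) with the pin in its notch (mouth of the notch within 5 mm of the pin's axis) (all of step 2 and z of die in the frame of seat above -0.002 m and horizontal distance between die and seat below 0.003 m and angle between die's own z axis and vertical below 0.04 rad and linear speed of die below 0.01 m/s and angular speed of die below 0.05 rad/s); the robot touches nothing.
It fails at once if the die is lifted (more than 5 mm above its starting height) (z of die in the frame of seat above 0.013 m).
It fails at once if the die is tipped (angle between die's own z axis and vertical above 0.15 rad).
It fails at once if the die is gripped or rammed (fingers on the die with more than 32 N) (contact force between the fingers and die above 32 N).
It fails at once if a bystander (chapel kit, post box, gas lamp or rail cutter) is shifted by more than 15 mm (distance of any of chapel, postbox, lamp, cutter from where it was at the start of the episode above 0.015 m).
It also fails if it takes over 72 s, if anything falls off the work surface, if the arm or the gripper's body presses on something with over 40 N, if the wrist force passes 120 N, or if a joint passes its speed limit or range.

## Working session

There is one attempt and no reset: what is moved stays moved. The work goes in short steps, Python scripts to look and compute and a shell command to move; the robot and the scene stay as the last step left them, time stands still between calls to the robot, and variables do not carry over. Pictures are saved under pics/ and viewed, and the job is handed in when it is done.

```bash
mkdir -p pics; ls
python3 - <<'E'
from rig import manip,eyes,mark_of
import cv2
s=manip.get_state();print(s, manip.grip_point_offset)
for n in ["scene","top","wrist"]:
    p=eyes.get_image(n);cv2.imwrite(f"pics/{n}0.png",p["frame"][:,:,::-1])
    print(n,{k:v for k,v in p.items() if k!="frame"})
    for t in ["seat","pin","notch","post","face","die","press"]+(["chapel","postbox","lamp","cutter"] if n=="top" else []):
        r=mark_of(p,t);print(t,[(list(map(float,q["point"])),round(float(q["confidence"]),2)) for q in r[:2]])
E
```

```text
pics
{'clock': 0.0, 'qpos': array([ 1.09201296e+00,  2.76597415e-01,  1.50614111e+00,  1.45582118e-05,
        1.36067924e+00, -1.20976041e-01]), 'qd': array([-3.65725592e-04, -2.99699010e-05, -1.11744805e-03, -2.19731688e-04,
       -9.50932435e-04,  1.13480275e-03]), 'effort': array([ 1.22781425e-03, -4.16754377e+01, -2.45802426e+01,  1.54091924e-05,
        1.13175731e-02, -1.86800241e-05]), 'position': array([0.2011211 , 0.53811942, 0.23043514]), 'ee_rot': array([ 4.19564553e-04,  8.21651690e-01,  5.69989182e-01, -8.10416074e-04]), 'contact_force': array([-0.15870765, -0.67656985,  0.02607971]), 'moment': array([0.03486208, 0.01221888, 0.02872278]), 'width': 0.08551212336500638} -0.0187
scene {'K': array([[382.67477845,   0.        , 282.29378274],
       [  0.        , 382.67477845, 208.78836653],
       [  0.        ,   0.        ,   1.        ]]), 'rvec': array([ 1.99619626,  1.0145588 , -0.48926319]), 'tvec': array([-0.2600987 , -0.22264608,  1.30303336]), 'shot': 1}
seat [([214.8, 294.9], 0.59)]
pin [([225.6, 302.8], 0.88)]
notch [([204.9, 276.1], 0.72)]
post [([204.0, 314.0
[... 657 characters left out ...]
13.7, 277.1], 0.31)]
postbox [([295.3, 294.3], 0.85)]
lamp [([147.9, 352.4], 0.71)]
cutter [([267.3, 194.6], 0.92)]
wrist {'K': array([[294.6782871 ,   0.        , 280.78845032],
       [  0.        , 294.6782871 , 208.40424186],
       [  0.        ,   0.        ,   1.        ]]), 'mount': array([[ 9.99999932e-01, -3.17662082e-04,  1.89206859e-04,
         5.18587844e-04],
       [ 2.46289239e-04,  9.53961987e-01,  2.99927437e-01,
        -7.56774475e-02],
       [-2.75771725e-04, -2.99927370e-01,  9.53962000e-01,
        -1.41519557e-01],
       [ 0.00000000e+00,  0.00000000e+00,  0.00000000e+00,
         1.00000000e+00]]), 'shot': 3}
seat []
pin []
notch []
post []
face []
die []
press []
```

```bash
cat > h.py <<'E'
import numpy as np,cv2
from scipy.spatial.transform import Rotation as R
def ext(p,s=None):
    "camera->world: R,t"
    if "mount" in p:
        q=s["ee_rot"];T=np.eye(4);T[:3,:3]=R.from_quat([q[1],q[2],q[3],q[0]]).as_matrix();T[:3,3]=s["position"]
        M=T@p["mount"];return M[:3,:3],M[:3,3]
    r=cv2.Rodrigues(p["rvec"])[0];return r.T,-r.T@p["tvec"]
def at(p,rc,z,s=None):
    A,t=ext(p,s);d=A@np.linalg.inv(p["K"])@[rc[1],rc[0],1];return t+d*(z-t[2])/d[2]
def proj(p,X,s=None):
    A,t=ext(p,s);c=A.T@(np.asarray(X)-t);u=p["K"]@c;return u[:2]/u[2]
def up(f,c0,c1,r0,r1,k):return cv2.resize(f[r0:r1,c0:c1,::-1],None,fx=k,fy=k,interpolation=cv2.INTER_CUBIC)
E
python3 - <<'E'
from h import *
from rig import eyes
p=eyes.get_image("top");q=eyes.get_image("scene")
cv2.imwrite("pics/topz.png",up(p["frame"],180,400,110,310,3)[:600,:800])
cv2.imwrite("pics/scz.png",up(q["frame"],220,420,100,250,4))
for n,rc,z in [("pin",(193.9,282.7),.057),("notch",(236,286.4),.058),("post",(193.5,266.2),.09),("face",(215.2,274.9),.0745),("die",(214.3,276.1),.058),("postbox",(295.3,294.3),0),("lamp",(147.9,352.4),0),("chapel",(252.5,371.9),0),("cutter",(267.3,194.6),0)]:
    print(n,at(p,rc,z).round(4))
for n,rc,z in [("seat",(214.8,294.9),.05),("pin",(225.6,302.8),.057),("notch",(204.9,276.1),.058),("post",(204,314),.09),("face",(206.6,295.6),.0745),("die",(212.2,294),.058),("press",(231.8,295.3),0)]:
    print("s",n,at(q,rc,z).round(4))
E
```

```text
pin [ 0.5908 -0.0578  0.057 ]
notch [ 0.5065 -0.0643  0.058 ]
post [ 0.5882 -0.0267  0.09  ]
face [ 0.5471 -0.0424  0.0745]
die [ 0.5499 -0.0442  0.058 ]
postbox [ 0.3822 -0.0788  0.    ]
lamp [ 0.6956 -0.2087  0.    ]
chapel [ 0.4701 -0.2444  0.    ]
cutter [0.443  0.1322 0.    ]
s seat [ 0.545  -0.0474  0.05  ]
s pin [ 0.5942 -0.064   0.057 ]
s notch [ 0.4961 -0.0666  0.058 ]
s post [ 0.5789 -0.021   0.09  ]
s face [ 0.5462 -0.0476  0.0745]
s die [ 0.544  -0.0497  0.058 ]
s press [ 0.5483 -0.046   0.    ]
```

View pics/scene0.png

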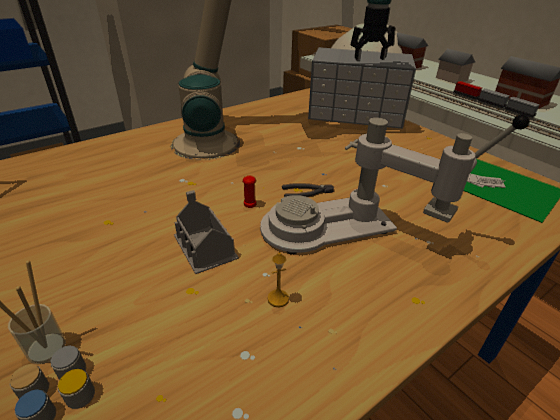

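View pics/topz.png

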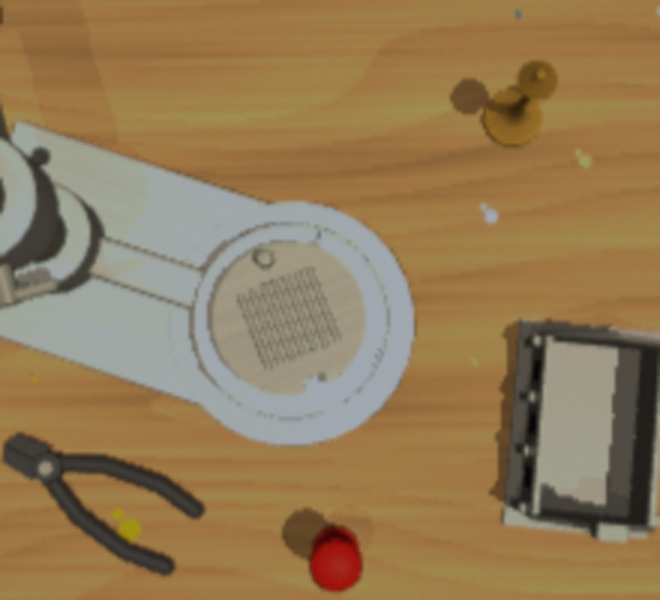

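View pics/scz.png

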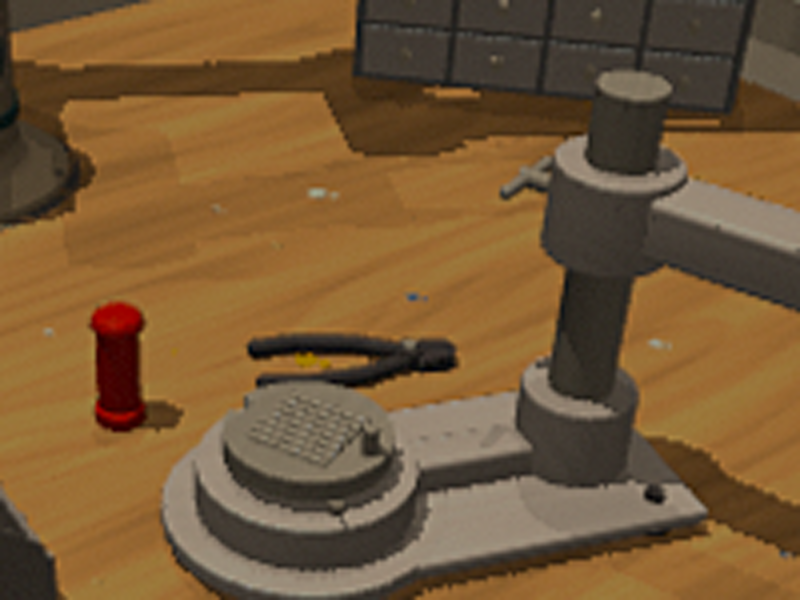

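View pics/top0.png

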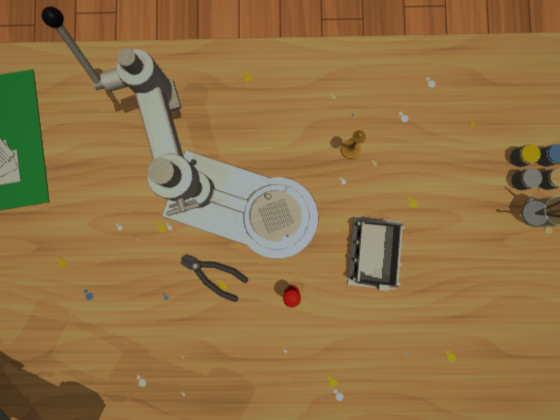

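Scene read: the seat is near (0.546, -0.046), the pin is at heading about -17°, and the post is at about 28°. The post needs turning about +135° counter-clockwise. First I go to an observation pose, keeping clear of the column.

```bash
python3 -m inch '[[-1,-23,19,-1,0],[-1,-23,19,-1,0],[-1,-23,19,-1,0],[-1,-23,19,-1,0],[-1,-23,19,-1,0],[-1,-23,19,-1,0],[-1,-23,19,-1,0],[-1,-23,19,-1,0],[-1,-23,19,-1,0],[-1,-23,19,-1,0],[-1,-23,19,-1,0],[-1,-23,19,-1,0],[-1,-23,19,-1,0],[-1,-23,19,-1,0],[-1,-23,19,-1,0],[-1,-23,19,-1,0],[-1,-23,19,-1,0],[-1,-23,19,-1,0],[-1,-23,19,-1,0],[-1,-23,19,-1,0]]'
```

```text
clock: 3.17
position: [0.4039, -0.0438, 0.2524]
ee_rot: [0.001, 0.818, 0.575, 0.007]
contact_force: [1.0, -0.3, 0.3]
width: -0.0002
```

```bash
python3 -m inch '[[-1,0,0,0,7],[-1,0,0,0,7],[-1,0,0,0,7],[-1,0,0,0,7],[-1,0,0,0,7],[-1,0,0,0,7],[-1,22,12,0,0],[-1,22,12,0,0],[-1,22,12,0,0],[-1,22,12,0,0],[-1,0,0,0,0],[-1,0,0,0,0]]'
cat > look.py <<'E'
import sys
from h import *
from rig import manip,eyes,mark_of
n=sys.argv[1]
s=manip.get_state();p=eyes.get_image("wrist");cv2.imwrite(f"pics/{n}.png",p["frame"][:,:,::-1])
q=s["ee_rot"];print(s["clock"],s["position"].round(4),"phi",np.degrees(2*np.arctan2(q[2],q[1])).round(1),s["contact_force"].round(1))
for t,z in [("seat",.05),("pin",.057),("notch",.058),("post",.09),("face",.0745),("die",.058)]:
    for m in mark_of(p,t)[:2]: print(t,np.round(m["point"],1),round(float(m["confidence"]),2),at(p,m["point"],z,s).round(4))
E
python3 look.py w1
```

```text
clock: 4.17
position: [0.51, -0.056, 0.2551]
ee_rot: [0.002, 0.973, 0.231, 0.008]
contact_force: [-0.5, -0.6, -0.6]
width: 0.0004
4.1667 [ 0.51   -0.056   0.2551] phi 26.7 [-0.5 -0.6 -0.6]
pin [218.1 336.3] 0.55 [ 0.5944 -0.0636  0.057 ]
pin [191.6 312.5] 0.27 [ 0.5523 -0.0471  0.057 ]
notch [186.9 267.7] 0.79 [ 0.502  -0.0655  0.058 ]
post [307.6 339.8] 0.72 [ 0.645  -0.1556  0.09  ]
post [199.  351.1] 0.59 [ 0.5862 -0.0299  0.09  ]
face [190.4 314.1] 0.91 [ 0.5492 -0.042   0.0745]
die [191.6 312.2] 0.71 [ 0.5517 -0.0471  0.058 ]
```

View pics/w1.png

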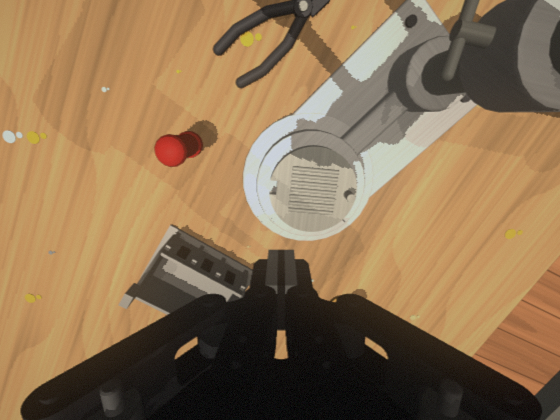

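```bash
cat > ov.py <<'E'
import sys
from h import *
from rig import manip,eyes
cx,cy,psi,al,zd=map(float,sys.argv[1:6]);n=sys.argv[6];cam=sys.argv[7] if len(sys.argv)>7 else "wrist"
s=manip.get_state();p=eyes.get_image(cam)
C=np.array([cx,cy,0]);psi,al=np.radians([psi,al])
def pt(r,a,z):return C+[r*np.cos(a),r*np.sin(a),z]
c=proj(p,pt(0,0,.06),s).round().astype(int)
x0,y0=max(c[0]-75,0),max(c[1]-75,0);k=4
raw=up(p["frame"],x0,x0+150,y0,y0+150,k);im=raw.copy()
def P(X):return tuple(((proj(p,X,s)-[x0,y0]+.5)*k).round().astype(int).tolist())
def circ(ctr,r,z,col):
    cv2.polylines(im,[np.array([P(ctr+[r*np.cos(t),r*np.sin(t),z]) for t in np.linspace(0,6.283,90)])],True,col,1)
circ(C,.066,.05,(255,0,0));circ(C,.05,zd+.014,(0,255,0));circ(pt(.05,psi,0),.005,.057,(0,0,255))
circ(pt(.04,al,0),.005,zd+.032,(0,255,255));circ(pt(.04,al,0),.005,zd+.014,(0,180,180))
b=al+np.pi;e=np.array([np.cos(b),np.sin(b),0]);f=np.array([-e[1],e[0],0])
for z in(zd,zd+.014):
  cv2.polylines(im,[np.array([P(C+e*u+f*v+[0,0,z]) for u,v in[(.05,-.008),(.0415,-.008),(.0415,.008),(.05,.008)]])],False,(255,0,255),1)
cv2.imwrite(f"pics/{n}.png",np.hstack([raw,im])[:, :1200] if 0 else im);cv2.imwrite(f"pics/{n}_raw.png",raw)
E
python3 ov.py .548 -.046 -18 24 .058 o1
```

```text
(no output)
```

View pics/o1.png

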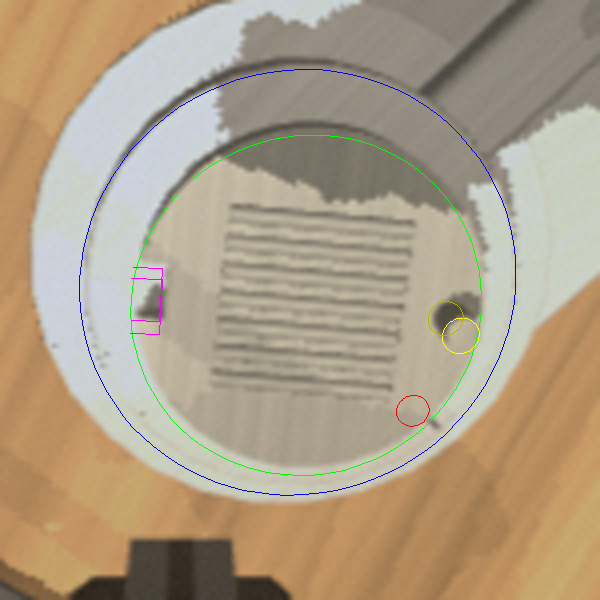

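View pics/o1_raw.png

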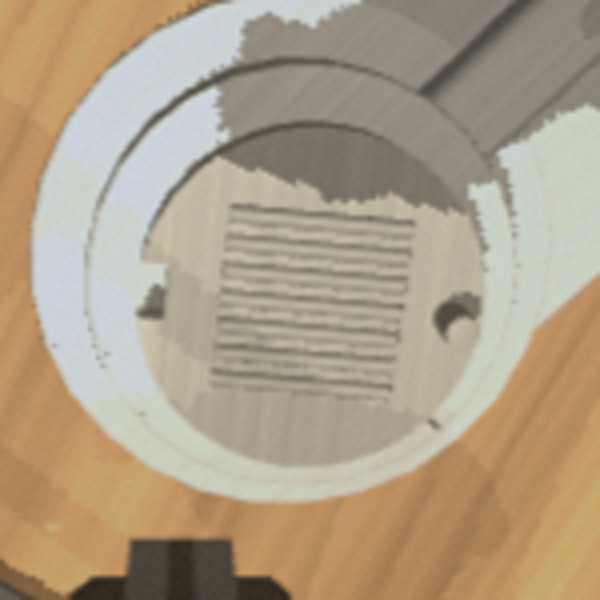

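The model overlay fits well once its centre is shifted to (0.548, -0.0435). The post (zoomed pixel 461,325) gives a heading of about 24°, and the scribed line (434,424) puts the pin at about -18.5°. Next I go behind the post with a narrow gap between the fingertips, so the post nests on the -y edges as I push.

```bash
python3 -m inch '[[-0.88,18,12,0,3],[-0.88,18,12,0,0],[-0.88,18,12,0,0],[-0.88,18,12,0,0],[-0.88,0,0,25,0],[-0.88,0,0,25,0],[-0.88,0,0,25,0],[-0.88,0,0,25,0],[-0.88,0,0,25,0],[-0.88,0,0,15,0],[-0.88,0,0,5,0],[-0.88,0,0,0,0],[-0.88,0,0,0,0]]' 20
python3 look.py w2; python3 ov.py .548 -.0435 -18.5 24 .058 o2
```

```text
clock: 5.65
position: [0.6001, -0.0717, 0.1119]
ee_rot: [0.004, 0.979, 0.203, 0.013]
contact_force: [0.5, 0.4, -0.2]
width: 0.0049
5.65 [ 0.6001 -0.0717  0.1119] phi 23.4 [ 0.5  0.4 -0.2]
pin [210.8 278.7] 0.97 [ 0.5961 -0.0601  0.057 ]
notch [160.7 144.3] 0.81 [ 0.5016 -0.0622  0.058 ]
post [177.1 285.7] 0.57 [ 0.5869 -0.0302  0.09  ]
face [166.8 217.8] 0.88 [ 0.5485 -0.0433  0.0745]
face [161.9 145.8] 0.22 [ 0.5081 -0.0574  0.0745]
die [165.6 221.6] 0.8 [ 0.5488 -0.0455  0.058 ]
```

View pics/w2.png

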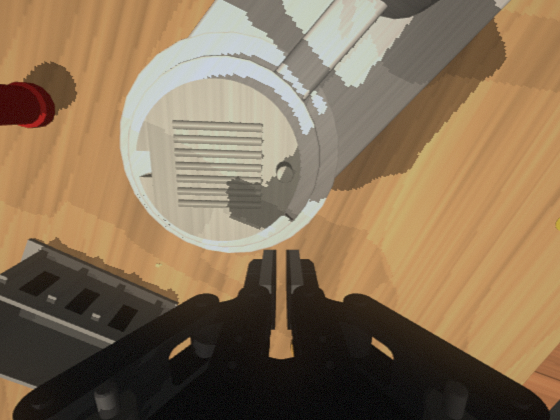

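View pics/o2.png

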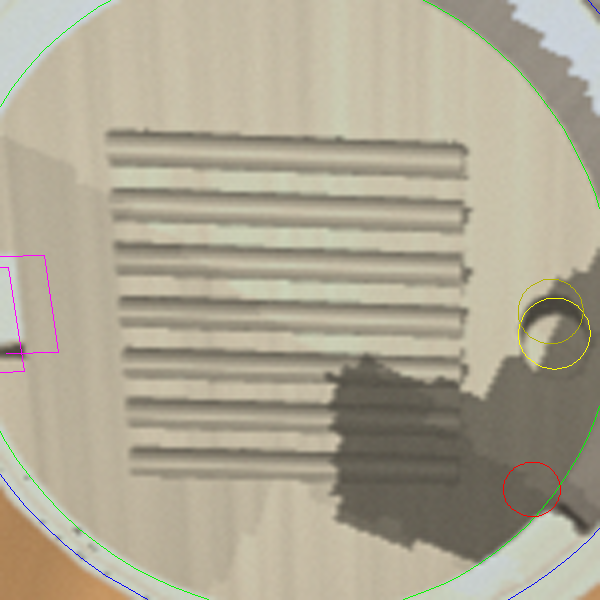

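The overlay fits, with the post at image pixel (286,170). I stopped 22 mm further back than intended, which is safe. Next I centre on the post radius, lower the tip to z = 0.080, and check before contact.

```bash
python3 -m inch '[[-0.88,1,-6,8,0],[-0.88,1,-6,8,0],[-0.88,1,-6,8,0],[-0.88,1,-2,6,0],[-0.88,0,0,1,0],[-0.88,0,0,0,0],[-0.88,0,0,0,0]]'
python3 look.py w3
```

```text
clock: 6.63
position: [0.5958, -0.0487, 0.0771]
ee_rot: [0.004, 0.979, 0.203, 0.013]
contact_force: [-0.5, -0.3, 0.3]
width: 0.0052
6.6333 [ 0.5958 -0.0487  0.0771] phi 23.4 [-0.5 -0.3  0.3]
pin [264.6 270.6] 0.67 [ 0.5957 -0.0603  0.057 ]
notch [210.7 116.4] 0.73 [ 0.5021 -0.0619  0.058 ]
notch [220.3 195.5] 0.67 [ 0.5447 -0.0501  0.058 ]
post [236.8 272.8] 0.87 [ 0.5842 -0.0294  0.09  ]
face [223.3 198.3] 0.95 [ 0.5484 -0.0437  0.0745]
die [216.2 202.7] 0.83 [ 0.5477 -0.0461  0.058 ]
```

View pics/w3.png

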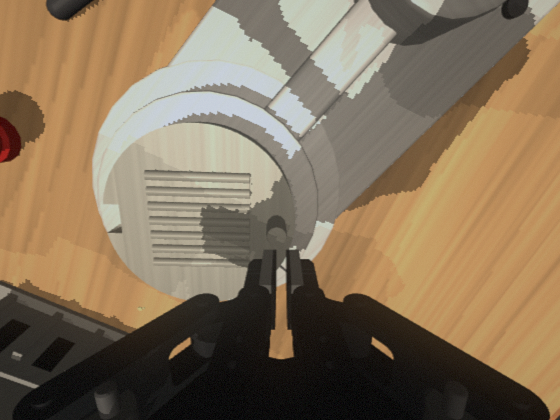

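```bash
python3 -m inch '[[-0.88,-0.5,-3,-1,0],[-0.88,-0.5,-3,-1,0],[-0.88,0,-2,0,0],[-0.88,1,-3,0,-4],[-0.88,1,-3,0,-4],[-0.88,1,-3,0,-4],[-0.88,0,0,0,0]]'
python3 look.py w4
```

```text
clock: 7.57
position: [0.5929, -0.0351, 0.0813]
ee_rot: [0.01, 0.951, 0.309, 0.016]
contact_force: [-0.6, -0.4, 0.8]
width: 0.0053
7.5667 [ 0.5929 -0.0351  0.0813] phi 36.0 [-0.6 -0.4  0.8]
seat [226.6 204.9] 0.66 [ 0.5505 -0.054   0.05  ]
notch [210.8 124.6] 0.67 [ 0.5075 -0.0684  0.058 ]
post [244.2 275.9] 0.73 [ 0.5819 -0.0227  0.09  ]
face [226.9 203.9] 0.76 [ 0.5492 -0.0426  0.0745]
face [90.2  4.4] 0.15 [ 0.4417 -0.0372  0.0745]
die [215.  209.3] 0.83 [ 0.5485 -0.0424  0.058 ]
```

View pics/w4.png

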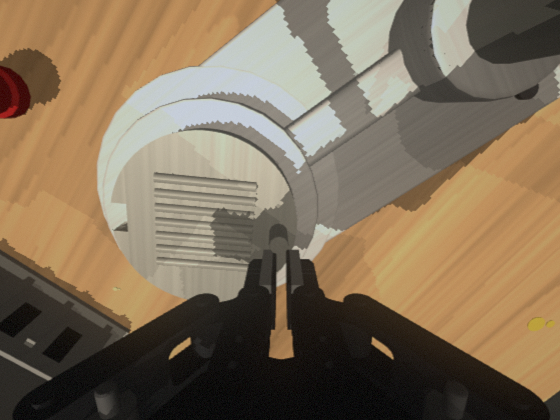

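```bash
python3 -m inch '[[-0.88,0.5,-3,0.5,-3],[-0.88,0.5,-3,0,-4],[-0.88,1,-3.5,0,-5],[-0.88,1,-3.5,0,-5],[-0.88,1,-3.5,0,-5],[-0.88,1,-3.5,0,-5],[-0.88,0,0,0,0]]'
python3 look.py w5
```

```text
clock: 8.5
position: [0.5908, -0.0227, 0.0823]
ee_rot: [0.022, 0.848, 0.529, 0.019]
contact_force: [0.4, -0.6, 0.4]
width: 0.0053
8.5 [ 0.5908 -0.0227  0.0823] phi 63.9 [ 0.4 -0.6  0.4]
notch [168.6 127.1] 0.83 [ 0.5119 -0.0779  0.058 ]
post [247.8 276.7] 0.82 [ 0.5775 -0.0179  0.09  ]
face [208.2 209.3] 0.97 [ 0.5484 -0.0429  0.0745]
die [201.9 213.9] 0.58 [ 0.55   -0.0449  0.058 ]
```

View pics/w5.png

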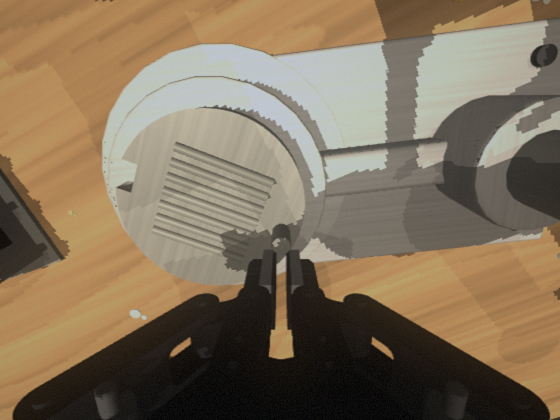

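```bash
cat > plan.py <<'E'
import sys
from h import *
from rig import manip
C=np.array([.548,-.0435])
s=manip.get_state();q=s["ee_rot"];M=R.from_quat([q[1],q[2],q[3],q[0]]).as_matrix()
phi=np.degrees(np.arctan2(M[1,0],M[0,0]));u=lambda a:np.array([np.cos(np.radians(a)),np.sin(np.radians(a))])
pos=s["position"];pc=pos[:2]+.0153*u(phi+90)-C
print("pos",pos.round(4),"phi",phi.round(1),"toolz",M[:,2].round(3),"post if touching: r",(1e3*np.linalg.norm(pc)).round(1),"al",np.degrees(np.arctan2(pc[1],pc[0])).round(1),"q5,6",s["qpos"][4:].round(2),"F",s["contact_force"].round(1))
P=pos.copy();f=phi
for a in sys.argv[1:]:
    a,f2=map(float,a.split(","))
    T=np.r_[C+.04*u(a)-.0153*u(f2+90),.081];d=T-P
    # rotate tool frame yaw from phi to f
    D=R.from_euler("z",f-phi,degrees=True).as_matrix()@M
    print(a,f2,"shift mm",(1e3*D.T@d).round(1),"turn",round(-(f2-f),1));P=T;f=f2
E
python3 plan.py 52,66 60,69 70,75
```

```text
pos [ 0.5905 -0.0228  0.0823] phi 63.8 toolz [ 0.054 -0.016 -0.998] post if touching: r 39.8 al 43.6 q5,6 [ 0.96 -1.26] F [0.9 0.3 0.3]
52.0 66.0 shift mm [ 2.4 -5.6  1. ] turn -2.2
60.0 69.0 shift mm [ 1.8 -5.5 -0.3] turn -3.0
70.0 75.0 shift mm [ 2.1 -7.  -0.4] turn -6.0
```

```bash
python3 -m inch '[[-0.88,1.4,-3.6,0.5,-1],[-0.88,1.4,-3.6,0.5,-1],[-0.88,1.1,-3.6,0,-1.5],[-0.88,1.1,-3.6,0,-1.5],[-0.88,1.1,-3.6,0,-2],[-0.88,1.1,-3.6,0,-2],[-0.88,0,0,0,0]]'
python3 plan.py 75,75 85,82 95,90 105,98;python3 look.py w6
```

```text
clock: 9.43
position: [0.5767, -0.0087, 0.0823]
ee_rot: [0.028, 0.8, 0.599, 0.02]
contact_force: [1.7, -1.3, 0.6]
width: 0.005
pos [ 0.5767 -0.0087  0.0823] phi 73.7 toolz [ 0.065 -0.021 -0.998] post if touching: r 41.5 al 70.2 q5,6 [ 0.93 -1.4 ] F [ 1.7 -1.3  0.6]
75.0 75.0 shift mm [-1.1 -3.5  1. ] turn -1.3
85.0 82.0 shift mm [ 1.3 -7.  -0.5] turn -7.0
95.0 90.0 shift mm [ 1.2 -7.  -0.5] turn -8.0
105.0 98.0 shift mm [ 0.9 -7.  -0.5] turn -8.0
9.4333 [ 0.5767 -0.0087  0.0823] phi 73.7 [ 1.7 -1.3  0.6]
pin [249.3 277. ] 0.54 [ 0.5812 -0.012   0.057 ]
notch [209.4 123.9] 0.91 [ 0.53   -0.0902  0.058 ]
post [219.8 211.6] 0.74 [ 0.5396 -0.0316  0.09  ]
post [247.5 275.6] 0.63 [ 0.5624 -0.0067  0.09  ]
face [230.3 203.6] 0.79 [ 0.5495 -0.0437  0.0745]
die [215.4 207.9] 0.86 [ 0.5474 -0.0445  0.058 ]
```

View pics/w6.png

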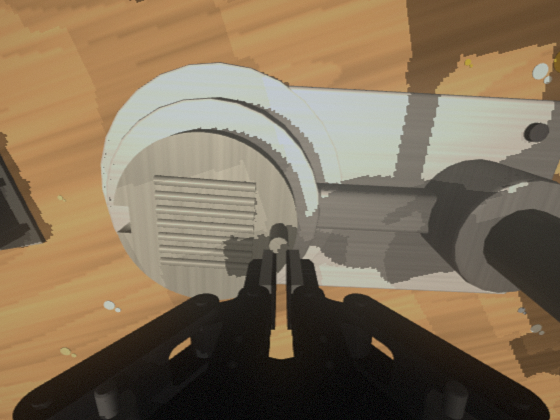

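```bash
python3 -m inch '[[-0.88,-0.5,-3.5,0.5,-1],[-0.88,0.5,-3.6,0.3,-3],[-0.88,0.5,-3.6,0,-3],[-0.88,0.6,-3.7,0,-3.5],[-0.88,0.6,-3.7,0,-3.5],[-0.88,0.5,-3.7,0,-3.5],[-0.88,0,0,0,0]]'
python3 plan.py 95,90 105,98 115,107 125,115 ;python3 look.py w7
```

```text
clock: 10.37
position: [0.5644, -0.0026, 0.0817]
ee_rot: [0.037, 0.694, 0.718, 0.023]
contact_force: [0.8, -1.3, 0.5]
width: 0.0049
pos [ 0.5644 -0.0026  0.0817] phi 91.9 toolz [ 0.085 -0.019 -0.996] post if touching: r 40.4 al 88.4 q5,6 [ 0.89 -1.72] F [ 0.8 -1.3  0.5]
95.0 90.0 shift mm [-0.9 -4.7  0.4] turn 1.9
105.0 98.0 shift mm [ 0.9 -7.  -0.6] turn -8.0
115.0 107.0 shift mm [ 0.9 -7.  -0.6] turn -9.0
125.0 115.0 shift mm [ 0.6 -6.9 -0.6] turn -8.0
10.3667 [ 0.5644 -0.0026  0.0817] phi 91.9 [ 0.8 -1.3  0.5]
notch [205.5 126.4] 0.75 [ 0.5439 -0.0941  0.058 ]
notch [323.1  71.7] 0.57 [ 0.6354 -0.1482  0.058 ]
post [246.3 277.1] 0.96 [ 0.549  -0.0046  0.09  ]
face [225.2 207. ] 0.57 [ 0.5466 -0.0428  0.0745]
die [216.9 212.3] 0.91 [ 0.5491 -0.044   0.058 ]
```

View pics/w7.png

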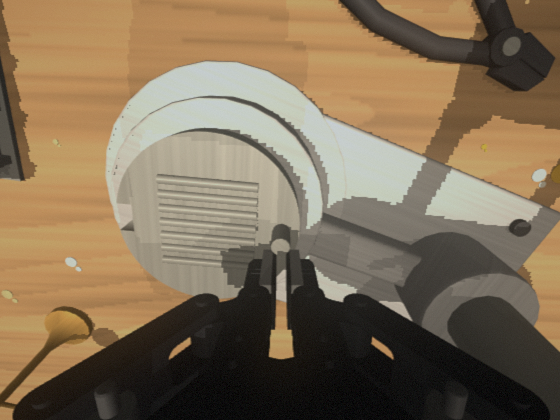

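```bash
python3 -m inch '[[-0.88,-0.3,-3.6,0.2,-1],[-0.88,0,-3.6,0.2,-2],[-0.88,0.5,-3.7,0,-3],[-0.88,0.5,-3.7,0,-3.5],[-0.88,0.5,-3.7,0,-3.5],[-0.88,0.5,-3.7,0,-3.5],[-0.88,0.4,-3.6,0,-3.5],[-0.88,0,0,0,0]]'
python3 plan.py 120,113 130,122 140,130 150,138 ;python3 look.py w8
```

```text
clock: 11.38
position: [0.5469, -0.0005, 0.0816]
ee_rot: [0.047, 0.554, 0.831, 0.025]
contact_force: [1.2, -0.3, -1.1]
width: 0.0051
pos [ 5.469e-01 -5.000e-04  8.160e-02] phi 112.5 toolz [ 0.105 -0.011 -0.994] post if touching: r 40.1 al 112.2 q5,6 [ 0.85 -2.1 ] F [ 1.2 -0.3 -1.1]
120.0 113.0 shift mm [-0.3 -5.4  0.1] turn -0.5
130.0 122.0 shift mm [ 0.9 -7.  -0.7] turn -9.0
140.0 130.0 shift mm [ 0.6 -6.9 -0.7] turn -8.0
150.0 138.0 shift mm [ 0.3 -6.9 -0.7] turn -8.0
11.3833 [ 5.469e-01 -5.000e-04  8.160e-02] phi 112.7 [ 1.2 -0.3 -1.1]
notch [213.1 128.2] 0.84 [ 0.5665 -0.0932  0.058 ]
post [245.6 278.2] 0.7 [ 0.5325 -0.0077  0.09  ]
face [232.6 209.9] 0.89 [ 0.5488 -0.0422  0.0745]
die [216.  214.1] 0.86 [ 0.5473 -0.0448  0.058 ]
```

View pics/w8.png

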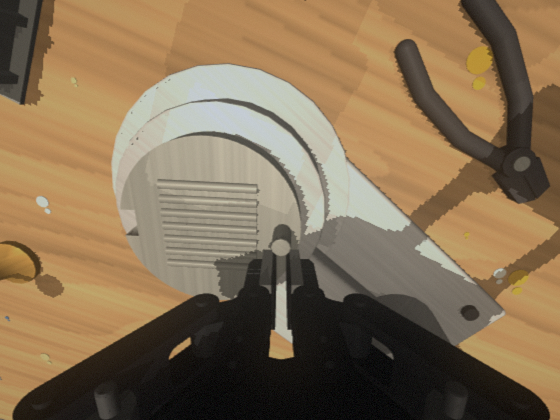

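```bash
python3 -m inch '[[-0.88,-0.2,-3.6,0.2,-1],[-0.88,0,-3.6,0,-2],[-0.88,0.4,-3.7,0,-3],[-0.88,0.4,-3.7,0,-3],[-0.88,0.4,-3.7,0,-3],[-0.88,0.3,-3.7,0,-3],[-0.88,0.2,-3.6,0,-3],[-0.88,0,-3,0,-2],[-0.88,0,0,0,0]]'
python3 plan.py 145,134 150,138 155,138 161,138 ;python3 look.py w9; python3 ov.py .548 -.0435 -18.5 161.5 .058 o9
```

```text
clock: 12.48
position: [0.5272, -0.0081, 0.0812]
ee_rot: [0.054, 0.395, 0.917, 0.024]
contact_force: [2.2, 0.3, 0.2]
width: 0.0051
pos [ 0.5272 -0.0081  0.0812] phi 133.2 toolz [ 0.119  0.001 -0.993] post if touching: r 40.5 al 142.1 q5,6 [ 0.82 -2.51] F [2.2 0.3 0.2]
145.0 134.0 shift mm [-0.6 -1.9  0.1] turn -0.8
150.0 138.0 shift mm [ 0.3 -3.4 -0.3] turn -4.0
155.0 138.0 shift mm [-0.9 -3.4 -0.2] turn -0.0
161.0 138.0 shift mm [-1.4 -3.9 -0.2] turn -0.0
12.4833 [ 0.5272 -0.0081  0.0812] phi 133.4 [2.2 0.3 0.2]
post [245.8 279.8] 0.73 [ 0.5155 -0.0196  0.09  ]
face [239.4 210.9] 0.94 [ 0.5474 -0.044   0.0745]
die [228.9 218.5] 0.77 [ 0.549  -0.0431  0.058 ]
```

View pics/w9.png

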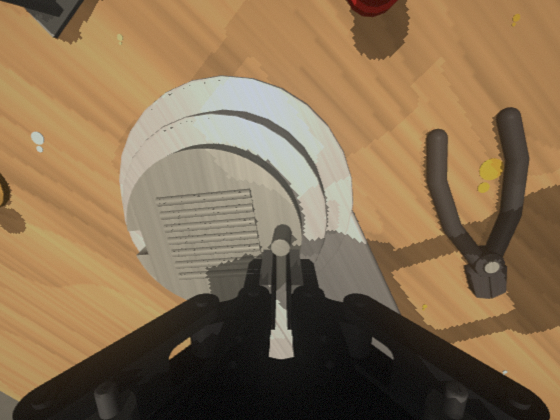

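View pics/o9.png

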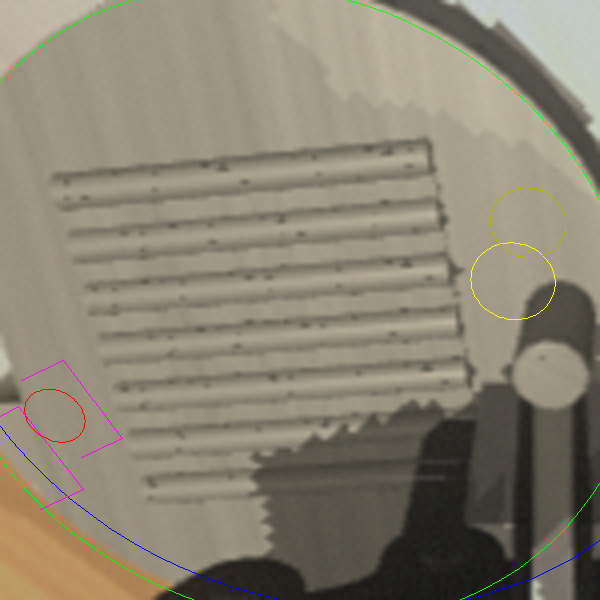

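```bash
python3 -m inch '[[-0.88,-0.6,-3.2,0.2,-1],[-0.88,-0.6,-3.2,0,-1],[-0.88,-0.8,-3.2,0,-1],[-0.88,-0.8,-3.2,0,0],[-0.88,0,0,0,0]]'
python3 plan.py 155,138 158,138 161.5,138 ;python3 look.py w10; python3 ov.py .548 -.0435 -18.5 161.5 .058 o10;python3 ov.py .548 -.0435 -18.5 161.5 .058 o10t top
```

```text
clock: 13.3
position: [0.5211, -0.0165, 0.0808]
ee_rot: [0.055, 0.37, 0.927, 0.026]
contact_force: [1.0, 0.8, 0.8]
width: 0.0051
pos [ 0.5211 -0.0165  0.0808] phi 136.2 toolz [ 0.121  0.007 -0.993] post if touching: r 40.8 al 157.0 q5,6 [ 0.81 -2.59] F [1.  0.8 0.8]
155.0 138.0 shift mm [ 0.2  1.6 -0.1] turn -1.8
158.0 138.0 shift mm [-0.7 -2.  -0.1] turn -0.0
161.5 138.0 shift mm [-0.9 -2.3 -0.1] turn -0.0
13.3 [ 0.5211 -0.0165  0.0808] phi 136.4 [1.  0.8 0.8]
pin [265.9 160.2] 0.92 [ 0.5951 -0.0582  0.057 ]
notch [256.9 152. ] 0.58 [ 0.5928 -0.0661  0.058 ]
post [248.4 280.1] 0.77 [ 0.5107 -0.0277  0.09  ]
face [252.8 215.1] 0.93 [ 0.5476 -0.0441  0.0745]
die [238.9 222.4] 0.64 [ 0.5479 -0.0442  0.058 ]
```

View pics/o10t.png

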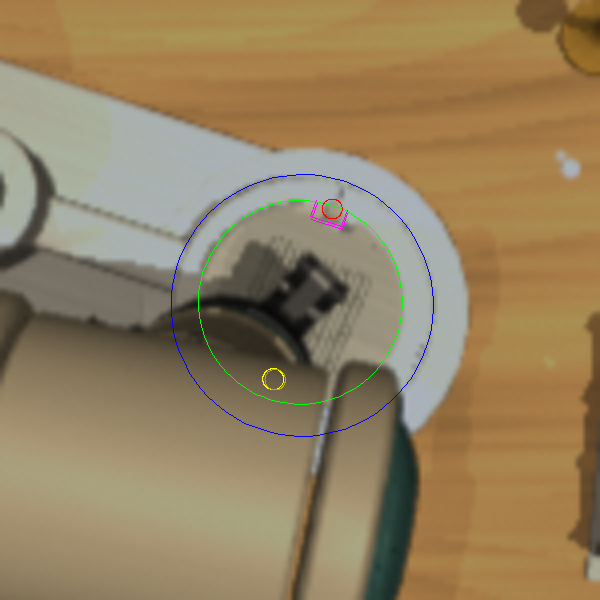

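View pics/o10.png

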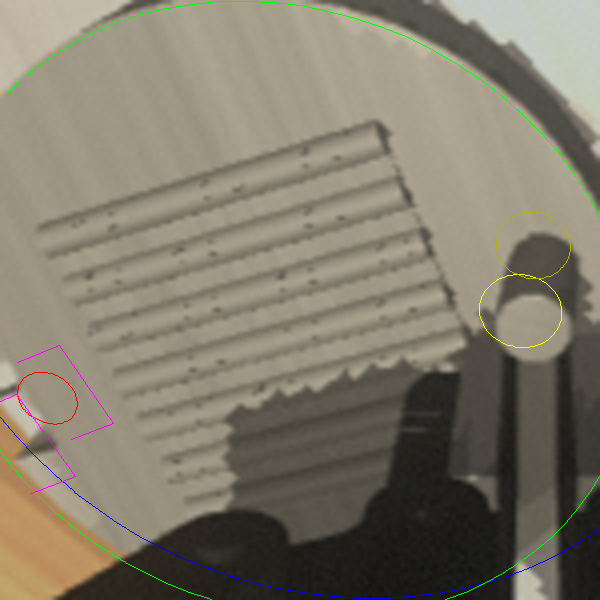

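```bash
python3 -m inch '[[-0.88,-0.7,-1.8,0,0],[-0.88,-0.4,-1,0,0],[-0.88,0,0,0,0]]'
python3 plan.py 161.5,138 ;python3 look.py w11; python3 ov.py .548 -.0435 -18.5 161.5 .058 o11
```

```text
clock: 14.0
position: [0.5205, -0.0181, 0.0806]
ee_rot: [0.055, 0.371, 0.927, 0.027]
contact_force: [1.7, 1.8, -0.3]
width: 0.0055
pos [ 0.5205 -0.0181  0.0806] phi 136.2 toolz [ 0.121  0.01  -0.993] post if touching: r 40.7 al 159.4 q5,6 [ 0.81 -2.6 ] F [ 1.7  1.8 -0.3]
161.5 138.0 shift mm [-0.8 -1.  -0.4] turn -1.8
14.0 [ 0.5205 -0.0181  0.0806] phi 136.4 [ 1.7  1.8 -0.3]
seat [275.7 475.8] 0.48 [0.4493 0.0809 0.05  ]
pin [266.5 158.5] 0.9 [ 0.5955 -0.0603  0.057 ]
notch [263.8 153. ] 0.93 [ 0.5957 -0.0641  0.058 ]
post [252.  279.7] 0.91 [ 0.5116 -0.0281  0.09  ]
post [274.8 474.8] 0.52 [0.45   0.0421 0.09  ]
face [256.6 215.6] 0.58 [ 0.5485 -0.044   0.0745]
die [244.  223.3] 0.73 [ 0.5494 -0.0431  0.058 ]
```

View pics/w11.png

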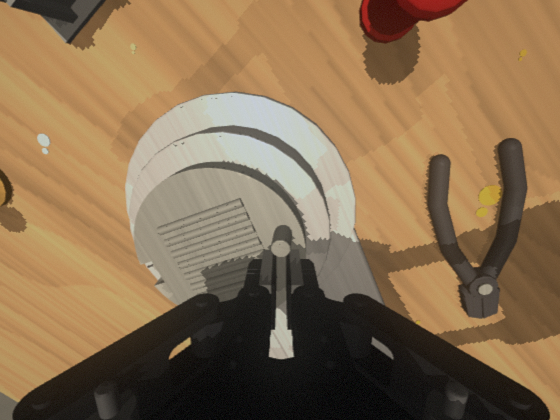

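View pics/o11.png

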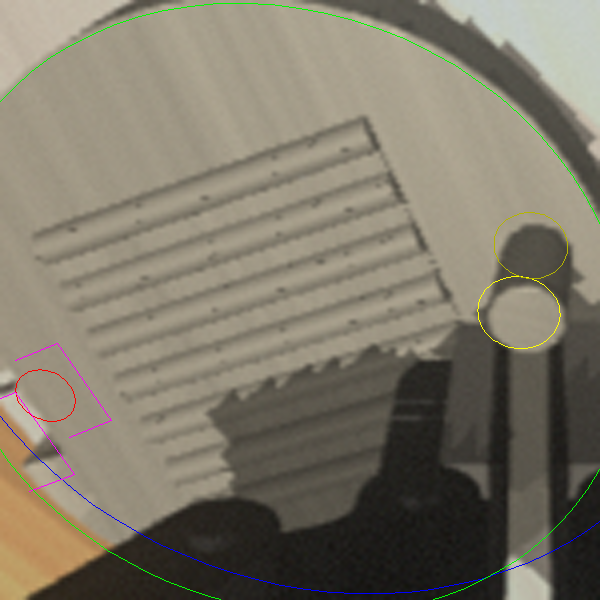

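```bash
python3 -m inch '[[-0.88,-0.6,-1.5,0,0],[-0.88,-0.2,-0.6,0,0]]'
python3 plan.py 161.5,138
python3 -m inch '[[-0.88,0,4,0,0],[-0.88,0,6,0,0],[-0.88,0,4,-10,0],[-0.88,0,0,-20,0],[-0.88,0,0,-25,0],[-0.88,0,8,-25,4],[-0.88,0,10,-25,4],[-0.88,0,10,-25,4],[-0.88,0,0,0,0],[-0.88,0,0,0,0]]'
python3 look.py w12; python3 ov.py .548 -.0435 -18.5 161.5 .058 o12;python3 ov.py .548 -.0435 -18.5 161.5 .058 o12t scene
```

```text
clock: 14.57
position: [0.5198, -0.0198, 0.0806]
ee_rot: [0.055, 0.371, 0.927, 0.027]
contact_force: [1.8, 3.6, 1.6]
width: 0.005
pos [ 0.5198 -0.0198  0.0806] phi 136.2 toolz [ 0.122  0.01  -0.993] post if touching: r 40.8 al 162.0 q5,6 [ 0.81 -2.61] F [1.8 3.6 1.6]
161.5 138.0 shift mm [-0.2  0.7 -0.4] turn -1.8
clock: 15.4
position: [0.531, 0.0065, 0.2148]
ee_rot: [0.046, 0.469, 0.882, 0.025]
contact_force: [-0.2, 0.1, -0.0]
width: 0.0052
15.4 [0.531  0.0065 0.2148] phi 124.0 [-0.2  0.1 -0. ]
pin [192.8 202.4] 0.96 [ 0.597  -0.0615  0.057 ]
notch [191.3 204.1] 0.59 [ 0.594  -0.0607  0.058 ]
post [149.7 267. ] 0.89 [ 0.5118 -0.0301  0.09  ]
post [192.9 204.8] 0.31 [ 0.5796 -0.0567  0.09  ]
face [168.7 236.3] 0.61 [ 0.5475 -0.0443  0.0745]
face [195.4 202.7] 0.6 [ 0.5907 -0.0584  0.0745]
die [166.5 236.5] 0.61 [ 0.551  -0.0458  0.058 ]
```

View pics/o12.png

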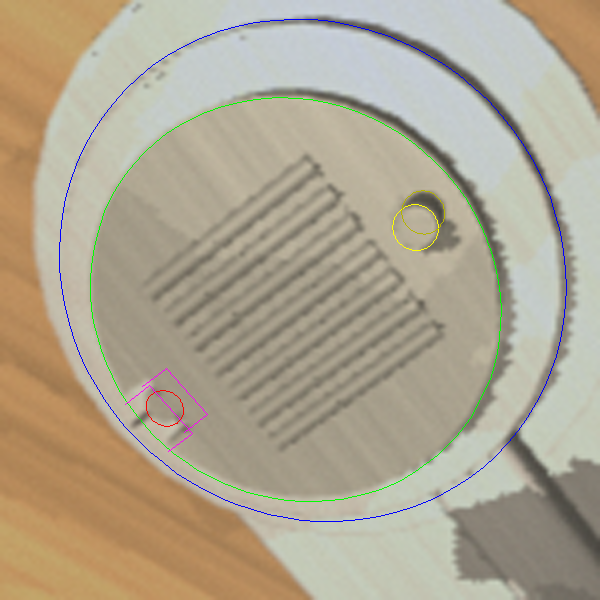

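View pics/o12_raw.png

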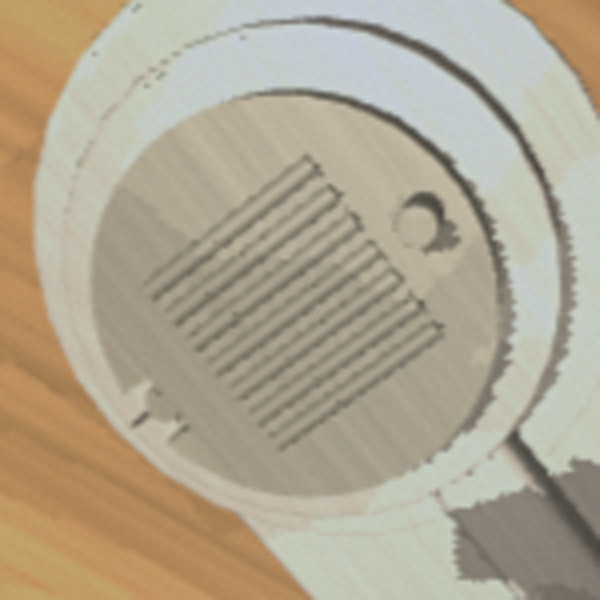

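View pics/o12t_raw.png

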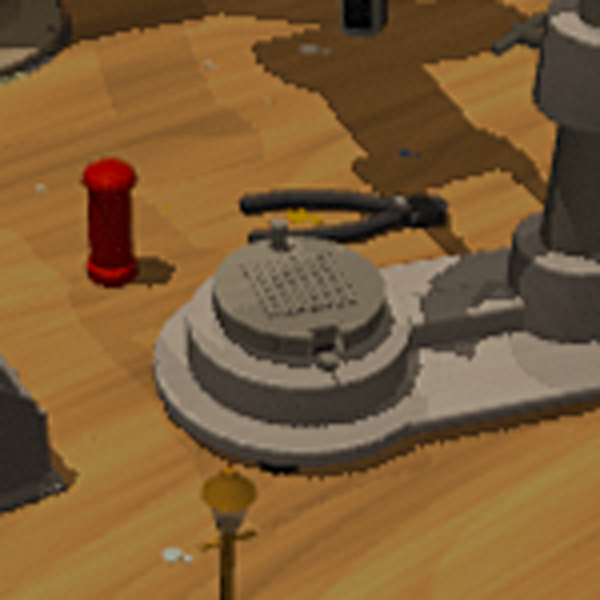

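Run:
```python
from h import *
from rig import manip,eyes
s=manip.get_state();p=eyes.get_image("wrist");q=eyes.get_image("scene")
C=np.array([.548,-.0435,0])
print(p["frame"].shape)
A=[]
for pic in(p,q):
    c=proj(pic,C+[.05*np.cos(-.323),.05*np.sin(-.323),.06],s);x,y=c.round().astype(int)
    im=up(pic["frame"],x-20,x+20,y-20,y+20,10)
    raw=im.copy()
    e=np.array([np.cos(-.323),np.sin(-.323),0]);f=np.array([-e[1],e[0],0])
    P=lambda X:tuple(((proj(pic,X,s)-[x-20,y-20]+.5)*10).round().astype(int).tolist())
    cv2.line(im,P(C+e*.04+[0,0,.05]),P(C+e*.066+[0,0,.05]),(0,0,255),1)
    for z in(.058,.072): cv2.polylines(im,[np.array([P(C+e*u+f*v+[0,0,z]) for u,v in[(.05,-.008),(.0415,-.008),(.0415,.008),(.05,.008)]])],False,(255,0,255),1)
    cv2.polylines(im,[np.array([P(C+e*.05+[.005*np.cos(t),.005*np.sin(t),.057]) for t in np.linspace(0,6.28,40)])],True,(0,255,0),1)
    A.append(np.hstack([raw,im]))
cv2.imwrite("pics/z13.png",np.vstack(A)[:, :800][:800]);cv2.imwrite("pics/z13a.png",A[0]);cv2.imwrite("pics/z13b.png",A[1])
```

```text
(420, 560, 3)
```

View pics/z13a.png

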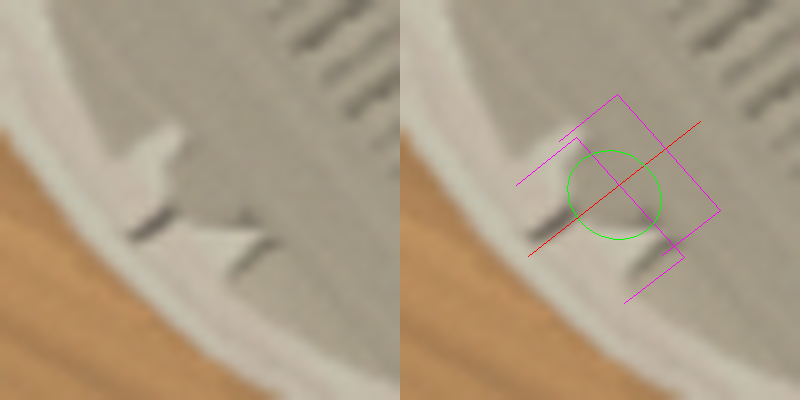

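View pics/z13b.png

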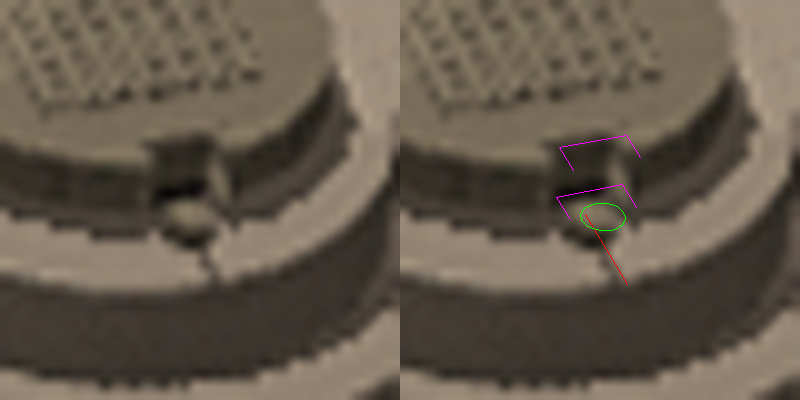

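The scene zoom shows the pin (188,215) inside the notch (148–215), within about 1 mm sideways, and the wrist view agrees (about 0.7 mm). That is inside the 3 mm clearance. Next I press on the face with shut fingers.

```bash
cat > to.py <<'E'
import sys
from h import *
from rig import manip
s=manip.get_state();q=s["ee_rot"];M=R.from_quat([q[1],q[2],q[3],q[0]]).as_matrix()
print(s["position"].round(4),"toolz",M[:,2].round(3),"F",s["contact_force"].round(1),"shift",(1e3*M.T@(np.array(list(map(float,sys.argv[1:])))-s["position"])).round(1))
E
python3 to.py .548 -.0435 .12; python3 to.py .548 -.0435 .08
```

```text
[0.5306 0.0065 0.2137] toolz [ 0.103  0.002 -0.995] F [-0.3 -0.3  0.5] shift [-45.9 -21.6  94.9]
[0.5306 0.0065 0.2137] toolz [ 0.103  0.002 -0.995] F [-0.3 -0.3  0.5] shift [-43.7 -25.1 134.7]
```

```bash
python3 -m inch '[[-1,-11,-5,10,0],[-1,-11,-5,10,0],[-1,-11,-5,10,0],[-1,-11,-5,10,0],[-1,0,0,15,0],[-1,0,0,15,0],[-1,0,0,10,0],[-1,0,0,5,0],[-1,0,0,0,0]]'
python3 to.py .548 -.0435 .079
```

```text
clock: 16.7
position: [0.5486, -0.0506, 0.1215]
ee_rot: [0.045, 0.47, 0.881, 0.023]
contact_force: [-0.3, -0.0, -0.5]
width: -0.0001
[ 0.5486 -0.0506  0.1215] toolz [ 0.102 -0.001 -0.995] F [-0.3 -0.  -0.5] shift [ 8.7 -0.1 42.2]
```

```bash
python3 -m inch '[[-1,2,0,10,0],[-1,2,0,10,0],[-1,2,0,8,0],[-1,2,0,6,0],[-1,0,0,3,0],[-1,0,0,0,0]]'
python3 to.py .548 -.0435 .0745;python3 look.py w14
```

```text
clock: 17.2
position: [0.5495, -0.046, 0.0833]
ee_rot: [0.047, 0.47, 0.881, 0.023]
contact_force: [0.3, -0.1, 0.1]
width: 0.0002
[ 0.5495 -0.046   0.0833] toolz [ 0.105 -0.003 -0.994] F [ 0.3 -0.1  0.1] shift [ 3.4 -0.6  8.6]
17.2 [ 0.5495 -0.046   0.0833] phi 123.9 [ 0.3 -0.1  0.1]
pin [279.2 229.6] 0.84 [ 0.5947 -0.0593  0.057 ]
pin [253.8 287.9] 0.52 [ 0.5559 -0.0388  0.057 ]
notch [279.  224.2] 0.74 [ 0.5959 -0.0624  0.058 ]
post [231.7 353.2] 0.73 [ 0.5104 -0.0306  0.09  ]
face [254.1 286.6] 0.77 [ 0.5474 -0.0447  0.0745]
face [236.6  46.7] 0.62 [ 0.6192 -0.164   0.0745]
die [239.1 285.1] 0.75 [ 0.5478 -0.0464  0.058 ]
die [254.  283.6] 0.69 [ 0.5571 -0.0412  0.058 ]
```

View pics/w14.png

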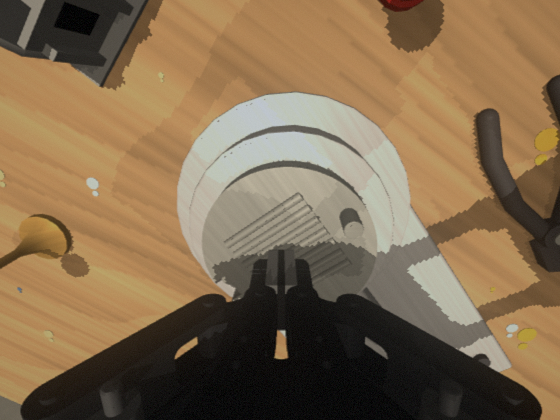

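```bash
python3 -m inch '[[-1,1,0,2.5,0],[-1,1,0,2.5,0],[-1,0,0,2,0],[-1,0,0,1,0]]'
python3 -m inch '[[-1,0,0,1.5,0]]';python3 -m inch '[[-1,0,0,1.5,0]]'
```

```text
clock: 17.88
position: [0.5502, -0.0445, 0.0765]
ee_rot: [0.049, 0.47, 0.881, 0.024]
contact_force: [-0.5, -1.1, 0.2]
width: 0.0001
clock: 17.97
position: [0.5504, -0.0445, 0.075]
ee_rot: [0.049, 0.47, 0.881, 0.024]
contact_force: [-2.7, 0.1, 7.4]
width: 0.0001
clock: 18.05
position: [0.5505, -0.0445, 0.0738]
ee_rot: [0.049, 0.469, 0.881, 0.024]
contact_force: [-3.3, 1.4, 6.8]
width: 0.0001
```

Contact came at z = 0.075, as expected, at about 7 N. Continuing down gently.

```bash
python3 -m inch '[[-1,0,0,1.5,0]]';python3 -m inch '[[-1,0,0,1.5,0]]';python3 -m inch '[[-1,0,0,1.5,0]]';python3 -m inch '[[-1,0,0,1.5,0]]'
```

```text
clock: 18.13
position: [0.5504, -0.0445, 0.0727]
ee_rot: [0.049, 0.469, 0.881, 0.024]
contact_force: [-2.8, 1.3, 6.3]
width: -0.0
clock: 18.22
position: [0.5504, -0.0445, 0.0718]
ee_rot: [0.049, 0.469, 0.881, 0.024]
contact_force: [-2.4, 1.2, 6.9]
width: 0.0001
clock: 18.3
position: [0.5504, -0.0445, 0.0709]
ee_rot: [0.049, 0.469, 0.881, 0.023]
contact_force: [-2.9, -0.2, 6.9]
width: -0.0002
clock: 18.38
position: [0.5504, -0.0445, 0.0701]
ee_rot: [0.049, 0.469, 0.881, 0.023]
contact_force: [-3.2, 0.3, 6.7]
width: -0.0002
```

```bash
for i in 1; do :; done; python3 -m inch '[[-1,0,0,1.5,0],[-1,0,0,1.5,0]]';python3 -m inch '[[-1,0,0,1.5,0]]';python3 -m inch '[[-1,0,0,1.5,0]]';python3 -m inch '[[-1,0,0,1.5,0]]'
```

```text
clock: 18.55
position: [0.5505, -0.0445, 0.0685]
ee_rot: [0.049, 0.469, 0.881, 0.023]
contact_force: [-3.3, 0.3, 7.3]
width: 0.0002
clock: 18.63
position: [0.5504, -0.0444, 0.0677]
ee_rot: [0.049, 0.469, 0.882, 0.023]
contact_force: [-2.8, -0.4, 7.5]
width: -0.0002
clock: 18.72
position: [0.5505, -0.0445, 0.067]
ee_rot: [0.049, 0.469, 0.882, 0.023]
contact_force: [-4.1, 0.6, 13.3]
width: 0.0001
clock: 18.8
position: [0.5505, -0.0445, 0.0669]
ee_rot: [0.049, 0.469, 0.882, 0.023]
contact_force: [-5.9, 0.7, 18.1]
width: 0.0001
```

It bottomed out at z = 0.067 with the force rising, so the die is home after 8 mm. Retreating and checking.

```bash
python3 -m inch '[[-1,0,0,0.3,0],[-1,0,0,0.3,0],[-1,0,0,-3,0],[-1,0,0,-10,0],[-1,0,0,-25,0],[-1,0,0,-30,0],[-1,0,10,-30,0],[-1,0,10,-30,0],[-1,0,10,-10,0],[-1,0,0,0,0],[-1,0,0,0,0]]'
python3 look.py w15; python3 ov.py .548 -.0435 -18.5 161.5 .05 o15;python3 ov.py .548 -.0435 -18.5 161.5 .05 o15s scene
```

```text
clock: 19.72
position: [0.5588, -0.0264, 0.2152]
ee_rot: [0.048, 0.469, 0.882, 0.023]
contact_force: [-0.3, -0.8, -0.2]
width: -0.0003
19.7167 [ 0.5588 -0.0264  0.2152] phi 124.0 [-0.3 -0.8 -0.2]
pin [187.8 245.6] 0.85 [ 0.5939 -0.0601  0.057 ]
notch [184.4 242.1] 0.81 [ 0.5925 -0.0651  0.058 ]
post [142.1 315.2] 0.87 [ 0.5106 -0.0327  0.09  ]
face [162.6 281.7] 0.9 [ 0.5458 -0.0453  0.0745]
die [163.3 280.3] 0.65 [ 0.551  -0.0446  0.058 ]
```

View pics/o15.png

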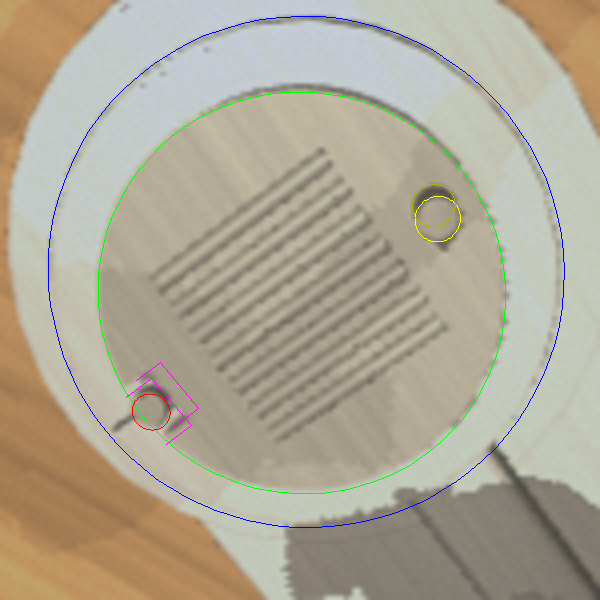

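View pics/o15s_raw.png

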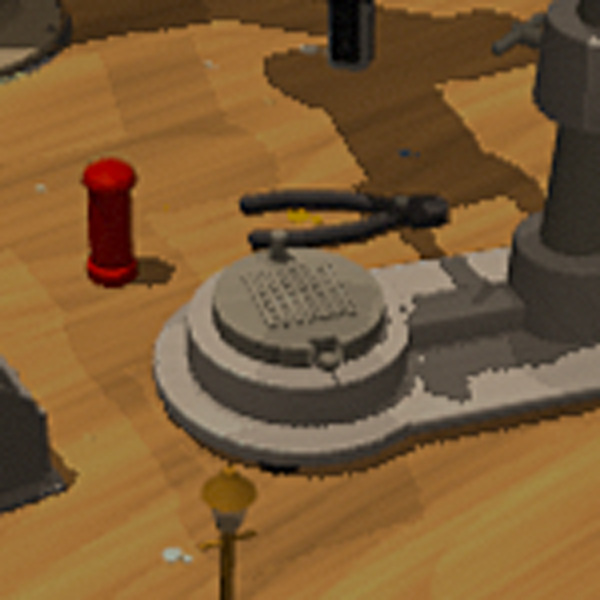

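The die sits lower, with the pin inside the notch at (328,353) in the scene view and (150,408) in the wrist view. It lies flat, the arm is clear, and the bystanders shown are where they were. Handing in.

```bash
python3 -c "
from rig import manip
print(manip.sign_off())"
```

```text
the job is handed in; nothing more can be done
None
```

I turned the die about 137° counter-clockwise by its post, nesting the post against nearly shut fingertips. I then pressed it home on its face with the fingers shut. The job was handed in soon after 19.9 s on the robot's clock, well inside the 72 s limit. `sign_off` gave no verdict.

- **Turning:** before pressing, the scene and wrist views both put the pin within about 1 mm of the notch's middle, against 3 mm of clearance each side.
- **Pressing:** the die went down 8 mm at about 7 N. The tip then stopped at z ≈ 0.067, where the face should be when the die is home. The highest force I read was 18 N; two more small 0.3 mm presses after that were not read.
- **After backing off:** the views show the die flat with the pin in the notch. The arm is clear at z ≈ 0.215, and the force reading is back to about zero. The post box, lamp and cutter, and the part of the chapel in view, look unmoved by eye; I did not measure them again.
- **Disagreements:** on the final picture the networks put the notch and pin marks about 5 mm apart. They were run with the raised-die height, and the overlay at the home height fits well, so I trusted the overlay. The tool also drifted to about 7° of tilt during the turning, with no visible effect on the result.

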